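# Unsnap and slide off the terminal cover of a layout power supply

### The job

Open up the power supply for wiring: with a fingertip press the orange snap tab fully in and, keeping it in, push the grey terminal cover straight off the end of the supply until it is completely clear of the black terminal shelf. Leave the cover standing flat on the mat right in front of the shelf, no more than about 5 cm beyond its end; never lift or tip the cover, and leave the paint pot, the screwdriver and the solder reel where they are.

Things in the scene. Friction and masses are not known exactly. Their poses are not given: they have to be found in the camera images.
- supply: Low aluminium power supply, fixed, on a green cutting mat 3 mm thick. Origin on the mat, mid-width, under the joint between metal case and cover. +x: the way the cover slides off, z up. Case from x = -170 mm to 0, 104 mm wide, 37 mm tall. At the middle of the case's top edge a lip (7 mm long, 52 mm wide) catches the tab's tooth.
- shelf_end (a point): End of the supply's black terminal shelf, mid-width, on its top, 9.5 mm above the mat. The shelf (93 mm wide) sticks out of the case from x = 0 to this point at x = +84 mm; it carries screw terminals (up to 19 mm above the mat) and lies under the cover.
- cover: Loose grey plastic cover, about 0.1 kg: trough upside down, 96 mm long, 104 wide, roof 36 above the mat, open at the case end. Stands on the mat; walls outside the shelf, feet under its edges: it leaves only by sliding along supply +x, once the tab is in; clear after 84 mm. Origin: mat level, mid-width, in its open end plane; origin and axes coincide with the supply's while home.
- tab (a joint): Angle of the orange snap tab (rad): 0 = up, latched; 0.12 = fully in, at its stop. A springy tongue in the cover's roof, hinged across the cover at cover x = 62 mm; its case end dips when pressed and springs back when let go. The tooth is free of the lip above about 0.075. After 3 mm of sliding the lip keeps the tab down; past 14 mm it springs up and travels on with the cover.
- tab_seat (a point): Centre of the top of the tab's thumb seat (moves with the tab), 39 mm above the mat unpressed, 3 mm proud of the roof. Seat: 44 mm wide (cover y), cover x = 3 to 32 mm, this point at 17.5. At x = 32 to 38 a ridge stands 8 mm above the seat, to push against in +x. Pressed here, about 3 N frees the tooth; 5 to 6 N and 4 to 5 mm down it is fully in.
- cover_mid (a point): Centre of the cover: cover x = 48 mm, mid-width, 18 mm above the mat when it stands flat.
- pot_mid (a point): Centre of a small upright paint pot, dark red with a white lid, 38 mm diameter, 48 mm tall, beyond the end of the supply. Leave alone.
- driver: Screwdriver with a yellow handle lying on the mat beside the supply, 150 mm long, 26 mm thick at the handle; origin at the middle of its length, at mat level; handle towards its -x. Leave alone.
- solder: Reel of grey solder with black flanges, standing on end, 52 mm diameter, 36 mm tall; origin at the centre of its underside. Leave alone.
Mind the look-alikes: they are no part of the job. There is more than one size of the cover; the one meant has the size given above.

How it is judged:
By the outcome, as a careful person would: the job done as asked, in the order asked, and still so for the second after the job is handed in, with the robot touching nothing.
It also fails if it takes over 40 s, if anything falls off the work surface, if the arm or the gripper's body presses on something with over 40 N, if the wrist force passes 120 N, or if a joint passes its speed limit or range.

### The arm

A 6-joint arm with a two-finger parallel gripper is mounted at the origin on the work surface. World frame = base frame: x ahead of the robot, y to its left, z up, the work surface at z = 0. Lengths are in m, angles in degrees, forces in N, time in s.
With the tool pointing down it reaches from about 0.35 to 0.975 m from the base axis. Payload 17.4 kg.
Tool frame: the origin (TCP) lies between the finger pads; the fingertips stand finger_overhang ahead of it and the grasp point (between the pads) lies 6 mm ahead of it (finger_overhang is the distance from the TCP to the fingertips, in m); x points along the fingers, y is the direction in which the jaws open and shut, and the axes are right-handed (so a half turn about x gives the same grasp; the last joint's range is limited). The gripper opens to 85 mm and grips with 20 to 120 N. Pads are 22 mm wide; open, the fingers measure 114 mm over their backs; the gripper's body (76 mm by 85 mm) begins 54 mm behind the grasp point. The pads swing forward as they close: fully open they stand 13 mm farther back than shut.
Start: joints at [-2.166, 6.646, 82.598, -0, 90.757, -2.166], TCP at [0.675, -0, 0.256] pointing down, gripper open.
Joint ranges: [-162.19, 162.19], [-47.58, 125.68], [4.15, 143.07], [-65.23, 245.23], [0.69, 171.88], [-170.13, 170.13]. Speed limits (degrees/s): [108.29, 108.29, 127.2, 180, 180, 180].

### API

Orientations are given as [roll, pitch, yaw] about the fixed x, y, z axes, in that order (R = Rz(yaw) Ry(pitch) Rx(roll)).
In Python, from station import * gives the robot as it stands.
- The arm moves only by the tool move_arm, never from a script. Its argument "motion" is a list of rows, each an object of numbers: "x", "y", "z": the shift along the tool's x, y, z in mm; "yaw": the turn about the tool's x in rad. In form: [{"x": .., "y": .., "z": .., "yaw": ..}, ...]. A call has exactly 8 rows; each row shifts and turns the pose as measured when the row begins, along the tool's axes as they then stand; what a row does not reach is not made up. A row lasts 1/8 s, in which the tool goes at most 62.5 mm and 10.7 degrees, less where a joint would pass 70% of its speed; a pose out of reach is approached as far as the arm can. A call with a gripper value outside its range is refused whole. "claw" is the closure, from 0 (fully open) to 1 (shut), set as the call begins (left out, the last holds). The fingers move at their own pace and stop on an object; the grip force is fixed at half the most. Time passes only in rows, so rows that do not move let the fingers close, or fill a call up. It gives the time, the measured TCP pose, the force and the opening at its end, in the units of the state.
- read_state(): the state, without advancing time (a new reading comes with each control period).
- grab_frame(name): name is "scene" or "side" or "wrist"; returns the picture (400x640x3 uint8, red, green, blue); there is no depth.
- camera_params(name): a dict with "vfov" (degrees; the focal length in pixels is half the picture's height over the tangent of half this angle, whatever the lens; pixels are square), "cx", "cy" (the principal point, pixels), "rvec" (rotation vector, rad) and "tvec" (3), from world to camera coordinates, as OpenCV has them. Camera axes: x right, y down, z forward; pixel columns grow to the right and rows downward; lengths in m; the calibration is good to about 2 mm. A picture is of the moment at which its call begins: read the wrist's pose just before it. camera_params takes no time and is no camera call; for the wrist camera it gives the pose at the moment of the call.
- sign_off(): hands the job in, once; it reports no verdict.
The state is a dict: "clock": time; "qpos": joint angles; "joint_velocities": joint speeds; "joint_torque": joint torques, N m; "position": TCP position; "orientation": TCP orientation; "wrist_force": force on the tool from outside, world axes, zero at the start; "wrist_torque": the same for the moment, N m; "opening": finger opening in m.
Only numpy, scipy, OpenCV 4.12 (cv2) and the standard library are available. Lean on these libraries where they do the work, as an engineer would, in place of code of your own. Each camera call takes 0.05 s, during which the arm holds its last target. There are 200 camera calls.

## Working session

There is one attempt and no reset: what is moved stays moved. The work goes in short steps, Python scripts to look and compute and a tool call to move; the robot and the scene stay as the last step left them, time stands still between calls to the robot, and variables do not carry over. Pictures are saved under pics/ and viewed, about 8 in all and at most 12, crops included, and the job is handed in when it is done.

Besides the shell and the picture viewer there is one more tool, called after ">>>" as name(argument=value, ...) on one line, values as JSON. move_arm: Moves the arm, as the interface text tells. Its arguments: {"type":"object","properties":{"motion":{"type":"array"},"claw":{"type":"number"}},"required":["motion"]}

```bash
mkdir -p pics; ls; python3 - <<'E'
from station import *
import cv2
s=read_state();print(s)
for n in ("scene","side","wrist"):
    p=camera_params(n);print(n,p)
    cv2.imwrite(f"pics/{n}0.png",grab_frame(n)[:,:,::-1])
E
```

```text
pics
{'clock': 0.0, 'qpos': array([-2.16625787e+00,  6.67461552e+00,  8.26360007e+01, -1.55070211e-03,
        9.07571774e+01, -2.16519554e+00]), 'joint_velocities': array([ 0.0080285 ,  0.01822235,  0.00611884,  0.03119736, -0.03834477,
       -0.00623297]), 'joint_torque': array([-3.01628024e-03, -7.32023120e+01, -6.32483125e+01, -3.67824050e-04,
        6.55109907e-03, -4.52531231e-05]), 'position': array([ 6.74834227e-01, -1.54529796e-05,  2.55553622e-01]), 'orientation': array([-90.85494246,  89.93218866, 179.14397563]), 'wrist_force': array([ 0.33369851, -0.72209933,  0.08460375]), 'wrist_torque': array([-0.00772356, -0.01561509, -0.05470088]), 'opening': 0.08515879668691109}
scene {'vfov': 42.113000062469055, 'cx': 317.6616660556067, 'cy': 200.46341570223512, 'rvec': array([ 1.98603439,  1.0360974 , -0.56355053]), 'tvec': array([-0.43379842, -0.16566177,  1.58181078])}
side {'vfov': 51.517060781808695, 'cx': 319.26647700478736, 'cy': 208.73784837294662, 'rvec': array([ 0.10636238, -2.83719643,  1.27770932]), 'tvec': array([ 0.55020922, -0.0403074 ,  1.33800458])}
wrist {'vfov': 61.809896932850705, 'cx': 313.5765460401754, 'cy': 194.4424766786409, 'rvec': array([-2.83080596e+00,  1.10913818e-03,  9.67729552e-04]), 'tvec': array([-0.67567394, -0.03874629,  0.37912563])}
```

View pics/scene0.png

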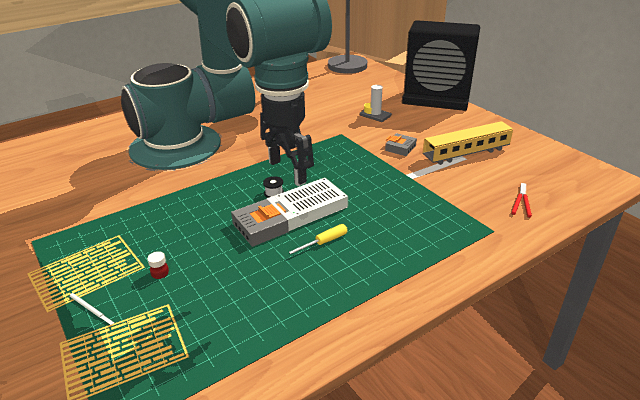

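View pics/wrist0.png

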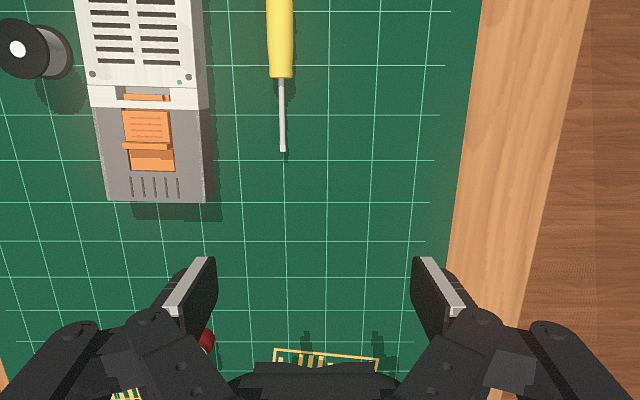

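The scene view shows the home cover on the supply at (265,215). The look-alike is a small loose cover near (400,145), which is too small and not on a supply, so I choose the first. The pot is at (157,265), the reel at (273,186) and the driver at (320,238). In the wrist view the seat is at about (147,127) and the cover's end edge is at row 200. Next is a close crop.

```bash
python3 - <<'E'
import cv2
a=cv2.imread("pics/wrist0.png")[75:215,75:225]
cv2.imwrite("pics/w0c.png",cv2.resize(a,None,fx=4,fy=4,interpolation=cv2.INTER_CUBIC))
E
cat > h.py <<'E'
import numpy as np, cv2
from station import *
def KRt(n,p=None):
    p=p or camera_params(n); f=200/np.tan(np.radians(p["vfov"]/2))
    K=np.array([[f,0,p["cx"]],[0,f,p["cy"]],[0,0,1]]); R=cv2.Rodrigues(np.array(p["rvec"]))[0]
    return K,R,np.array(p["tvec"])
def ray(n,uv,z,p=None):
    K,R,t=KRt(n,p); c=-R.T@t; d=R.T@np.linalg.solve(K,[*uv,1]); return c+d*(z-c[2])/d[2]
def proj(n,P,p=None):
    K,R,t=KRt(n,p); q=K@(R@np.array(P)+t); return q[:2]/q[2]
E
```

```text
(no output)
```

View pics/w0c.png

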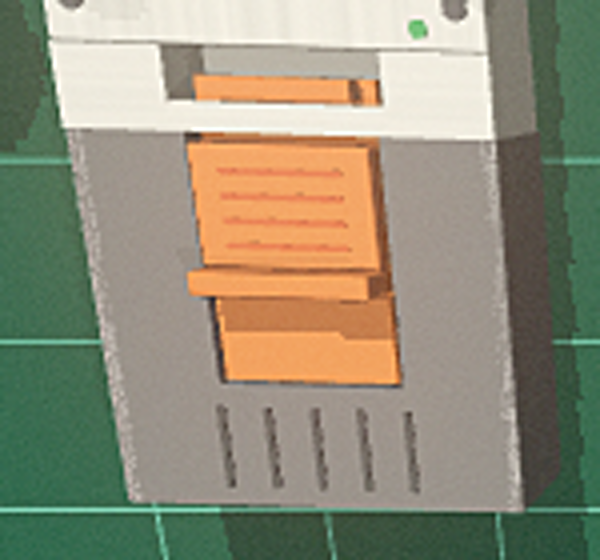

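The crop shows the right thing: orange seat with ridge. Roof corners in crop pixels (÷4 + 75) are (70,128), (495,138), (130,502), (522,512). Seat corners are (188,143), (378,150), (205,264), (385,270).

```bash
python3 - <<'E'
from h import *
f=lambda u,v:(75+u/4-.4,75+v/4-.4)
c=[ray("wrist",f(*q),.039) for q in [(70,128),(495,138),(130,502),(522,512)]]
print(np.round(np.array(c)*1000,1))
m0=(c[0]+c[1])/2;m1=(c[2]+c[3])/2
print("w",np.linalg.norm(c[0]-c[1]),np.linalg.norm(c[2]-c[3]),"L",np.linalg.norm(m1-m0))
d=m1-m0; print("yaw from len",np.degrees(np.arctan2(d[1],d[0])))
w=(c[1]-c[0])+(c[3]-c[2]); print("yaw from width",np.degrees(np.arctan2(w[1],w[0]))-90)
s=[ray("wrist",f(*q),.042) for q in [(188,143),(378,150),(205,264),(385,270)]]
print(np.round(np.array(s)*1000,1),np.mean(s,0))
print("pot",ray("scene",(157,257),.051),"solder",ray("scene",(273,183),.039))
from scipy.spatial.transform import Rotation as Ro
print(Ro.from_euler("xyz",read_state()["orientation"],degrees=True).as_matrix().round(3), m0,m1, [x for x in camera_params("wrist").items()][3:])
# side cam check
print("side proj m1,m0",proj("side",m0),proj("side",m1))
E
```

```text
[[461.6  60.7  39. ]
 [564.1  58.3  39. ]
 [458.  -34.8  39. ]
 [561.1 -37.6  39. ]]
w 0.10254978480148362 0.10311884294786582 L 0.09576812021213606
yaw from len -92.00204703502608
yaw from width -91.47670538750168
[[491.2  57.4  42. ]
 [536.7  55.7  42. ]
 [490.3  28.3  42. ]
 [534.6  26.8  42. ]] [0.51317438 0.04203762 0.042     ]
pot [ 0.52653924 -0.23919526  0.051     ] solder [0.40783371 0.10934904 0.039     ]
[[-0.001  1.    -0.   ]
 [ 0.    -0.    -1.   ]
 [-1.    -0.001 -0.   ]] [0.51287267 0.05949947 0.039     ] [ 0.509527   -0.03621019  0.039     ] [('rvec', array([-2.83080025e+00,  1.14431624e-03,  7.43484808e-04])), ('tvec', array([-0.67573979, -0.03874682,  0.37911975]))]
side proj m1,m0 [330.28697514 190.75737003] [332.86635771 172.56128307]
```

View pics/side0.png

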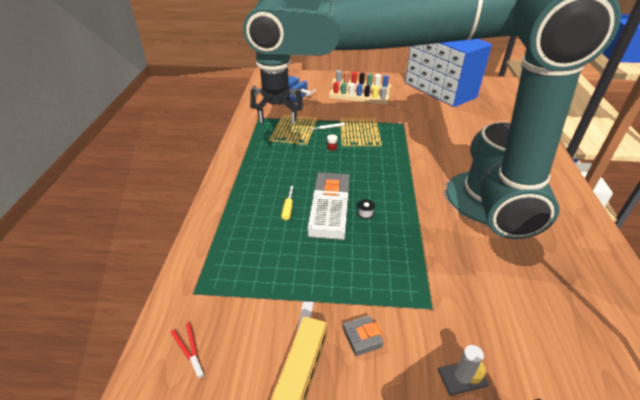

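The measurements fit the given sizes: width 103 mm, length 96 mm, seat at 17.5 mm, yaw about −91.8°. The cover home pose is x 0.513, y 0.0595, and it slides along world −y, which is tool +z. I'll get the overhang and make the first approach with the claw shut.

```bash
python3 -c "
import station
print([n for n in dir(station) if n[0]!='_']); print(getattr(station,'finger_overhang',None))"
```

```text
['IKError', 'camera_params', 'finger_overhang', 'grab_frame', 'read_state', 'sign_off']
0.025
```

>>> move_arm(motion=[{"x":5,"y":-20,"z":-5,"yaw":0.031},{"x":14,"y":-24,"z":-5,"yaw":0},{"x":14,"y":-24,"z":-5,"yaw":0},{"x":14,"y":-24,"z":-5,"yaw":0},{"x":14,"y":-24,"z":-5,"yaw":0},{"x":14,"y":-24,"z":-5,"yaw":0},{"x":14,"y":-20,"z":-5,"yaw":0},{"x":5,"y":0,"z":0,"yaw":0}], claw=1)

```text
clock: 1.15
position: [0.5104, 0.0404, 0.1572]
orientation: [-89.1, 89.8, 179.1]
wrist_force: [-0.3, 0.2, 1.4]
opening: -0.0
```

>>> move_arm(motion=[{"x":12,"y":1,"z":-1,"yaw":0},{"x":12,"y":1,"z":0,"yaw":0},{"x":12,"y":0.5,"z":0,"yaw":0},{"x":12,"y":0,"z":0,"yaw":0},{"x":10,"y":0,"z":0,"yaw":0},{"x":8,"y":0,"z":0,"yaw":0},{"x":0,"y":0,"z":0,"yaw":0},{"x":0,"y":0,"z":0,"yaw":0}])

```text
clock: 2.15
position: [0.5146, 0.0409, 0.0865]
orientation: [-87.0, 89.8, -178.9]
wrist_force: [-0.2, 1.1, 0.1]
opening: 0.0003
```

```bash
python3 - <<'E'
from h import *
from scipy.spatial.transform import Rotation as Ro
s=read_state();print(s["position"],s["wrist_force"]);M=Ro.from_euler("xyz",s["orientation"],degrees=True).as_matrix();print(M.round(3))
cv2.imwrite("pics/w1.png",grab_frame("wrist")[:,:,::-1])
tip=s["position"]+.025*M[:,0]; print(tip,proj("wrist",tip)); print([proj("wrist",[.513,.042,.042]).round(), proj("wrist",[.5125,.0275,.042]).round()])
E
```

```text
[0.51463939 0.04085347 0.08651084] [-0.15830177  1.05288176  0.05063403]
[[-0.004  0.999 -0.033]
 [-0.    -0.033 -0.999]
 [-1.    -0.004  0.   ]]
[0.51455064 0.04085175 0.061511  ] [311.56282937 260.34125632]
[array([309., 240.]), array([309., 265.])]
```

View pics/w1.png

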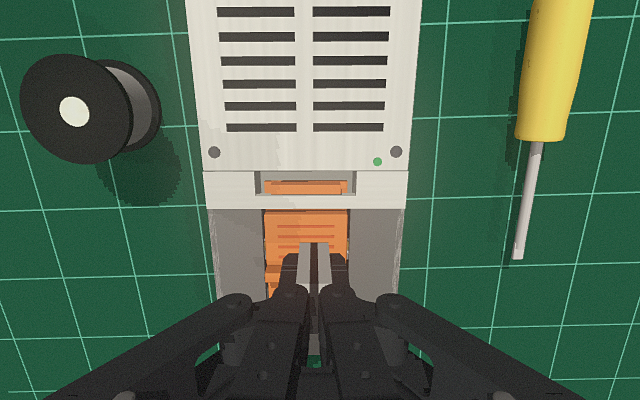

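The wrist view shows the shut fingertips over the seat (seat columns 264–349, fingers near 314), about 1.5 mm right of centre, with the reel and driver well clear. Next I lower to just above the seat.

>>> move_arm(motion=[{"x":5,"y":-1,"z":0,"yaw":0},{"x":5,"y":-0.5,"z":0,"yaw":0},{"x":4,"y":0,"z":0,"yaw":0},{"x":2,"y":0,"z":0,"yaw":0},{"x":1,"y":0,"z":0,"yaw":0},{"x":1,"y":0,"z":0,"yaw":0},{"x":1,"y":0,"z":0,"yaw":0},{"x":1,"y":0,"z":0,"yaw":0}])

```text
clock: 3.2
position: [0.5133, 0.041, 0.066]
orientation: [-90.0, 89.9, 178.2]
wrist_force: [-1.1, 0.6, 1.9]
opening: 0.0
```

>>> move_arm(motion=[{"x":1,"y":0,"z":0,"yaw":0},{"x":1,"y":0,"z":0,"yaw":0},{"x":1,"y":0,"z":0,"yaw":0},{"x":1,"y":0,"z":0,"yaw":0},{"x":0.7,"y":0,"z":0,"yaw":0},{"x":0.5,"y":0,"z":0,"yaw":0},{"x":0.3,"y":0,"z":0,"yaw":0},{"x":0.3,"y":0,"z":0,"yaw":0}])

```text
clock: 4.2
position: [0.5136, 0.0412, 0.0623]
orientation: [-97.7, 89.9, 170.5]
wrist_force: [-4.7, 0.3, 8.9]
opening: 0.0001
```

>>> move_arm(motion=[{"x":0.2,"y":0,"z":1,"yaw":0},{"x":0.2,"y":0,"z":1,"yaw":0},{"x":0.2,"y":0,"z":1,"yaw":0},{"x":0.2,"y":0,"z":1,"yaw":0},{"x":0.2,"y":0,"z":1,"yaw":0},{"x":0.2,"y":0,"z":1,"yaw":0},{"x":0.2,"y":0,"z":1,"yaw":0},{"x":0.2,"y":0,"z":1,"yaw":0}])

```text
clock: 5.2
position: [0.515, 0.0358, 0.0627]
orientation: [155.0, 89.6, 63.2]
wrist_force: [-2.2, 4.9, 5.0]
opening: 0.0003
```

>>> move_arm(motion=[{"x":0.6,"y":-0.3,"z":1,"yaw":0},{"x":0.4,"y":-0.3,"z":1.5,"yaw":0},{"x":0.4,"y":-0.3,"z":1.5,"yaw":0},{"x":0.4,"y":-0.3,"z":1.5,"yaw":0},{"x":0.4,"y":-0.2,"z":1.5,"yaw":0},{"x":0.4,"y":-0.2,"z":1.5,"yaw":0},{"x":0.4,"y":0,"z":1.5,"yaw":0},{"x":0.4,"y":0,"z":1.5,"yaw":0}])

```text
clock: 6.2
position: [0.5153, 0.0296, 0.0627]
orientation: [154.3, 88.8, 62.4]
wrist_force: [-4.4, 10.8, 8.9]
opening: 0.0001
```

```bash
python3 - <<'E'
from h import *
a=grab_frame("wrist")[:,:,::-1]
cv2.imwrite("pics/w2.png",cv2.resize(a[120:320,160:460],None,fx=2.5,fy=2.5,interpolation=cv2.INTER_CUBIC))
for Y in (.0595,.0565,.05,.045):print(Y,proj("wrist",[.4615,Y,.039]).round(),proj("wrist",[.513,Y,.037]).round())
E
```

```text
0.0595 [189. 206.] [304. 201.]
0.0565 [189. 213.] [304. 207.]
0.05 [191. 226.] [305. 221.]
0.045 [193. 236.] [305. 231.]
```

View pics/w2.png

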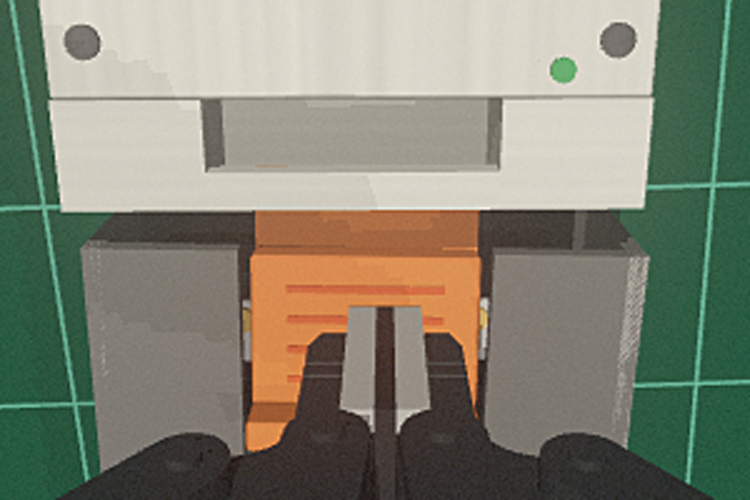

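The gap shows the cover has slid about 5 mm, straight, with the tab still in and past the tooth. I continue pushing.

>>> move_arm(motion=[{"x":0.4,"y":-0.3,"z":2,"yaw":0},{"x":0.3,"y":-0.3,"z":2.5,"yaw":0},{"x":0.3,"y":-0.3,"z":3,"yaw":0},{"x":0.3,"y":-0.3,"z":3,"yaw":0},{"x":0.3,"y":-0.3,"z":3,"yaw":0},{"x":0.3,"y":-0.3,"z":3,"yaw":0},{"x":0.3,"y":-0.3,"z":3,"yaw":0},{"x":0.3,"y":-0.3,"z":3,"yaw":0}])

```text
clock: 7.25
position: [0.5139, 0.0124, 0.0629]
orientation: [156.1, 88.0, 64.3]
wrist_force: [-1.8, 7.6, 7.2]
opening: -0.0
```

>>> move_arm(motion=[{"x":0.2,"y":-0.2,"z":3.5,"yaw":0},{"x":0.2,"y":-0.2,"z":4,"yaw":0},{"x":0.2,"y":-0.2,"z":4,"yaw":0},{"x":0.2,"y":-0.2,"z":4,"yaw":0},{"x":0.2,"y":-0.2,"z":4,"yaw":0},{"x":0.2,"y":-0.2,"z":4,"yaw":0},{"x":0.2,"y":-0.2,"z":4,"yaw":0},{"x":0.2,"y":-0.2,"z":4,"yaw":0}])

```text
clock: 8.25
position: [0.5128, -0.0143, 0.0629]
orientation: [158.3, 87.3, 66.5]
wrist_force: [-2.9, 8.4, 7.4]
opening: -0.0002
```

```bash
python3 - <<'E'
from h import *
from scipy.spatial.transform import Rotation as Ro
s=read_state();M=Ro.from_euler("xyz",s["orientation"],degrees=True).as_matrix();print(M.round(3), s["position"]+.025*M[:,0])
a=grab_frame("wrist")[:,:,::-1]
cv2.imwrite("pics/w3.png",a)
E
```

```text
[[ 0.019  0.999 -0.03 ]
 [ 0.043 -0.03  -0.999]
 [-0.999  0.018 -0.044]] [ 0.51322943 -0.01322083  0.03796728]
```

View pics/w3.png

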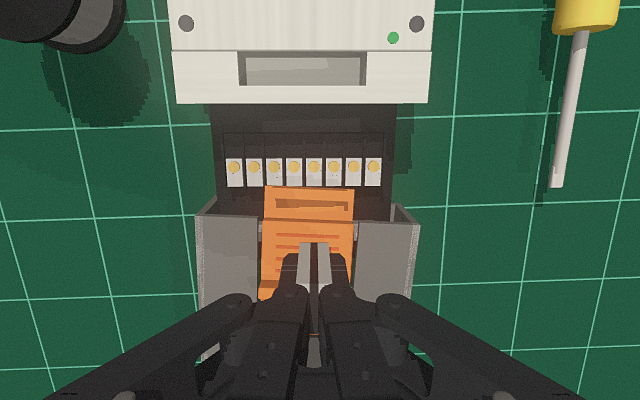

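The cover is about halfway off, straight; the terminals are exposed and the surroundings are untouched. Continuing.

>>> move_arm(motion=[{"x":0,"y":-0.2,"z":4,"yaw":0},{"x":0,"y":-0.2,"z":4,"yaw":0},{"x":0,"y":-0.2,"z":4,"yaw":0},{"x":0,"y":-0.2,"z":4,"yaw":0},{"x":0.1,"y":-0.2,"z":4,"yaw":0},{"x":0.1,"y":-0.2,"z":4,"yaw":0},{"x":0.1,"y":-0.2,"z":4,"yaw":0},{"x":0.1,"y":-0.2,"z":4,"yaw":0}])

```text
clock: 9.3
position: [0.5116, -0.0431, 0.0633]
orientation: [158.3, 86.7, 66.7]
wrist_force: [-1.0, 7.4, 7.2]
opening: 0.0001
```

>>> move_arm(motion=[{"x":0,"y":-0.2,"z":4,"yaw":0},{"x":0,"y":-0.2,"z":4,"yaw":0},{"x":0,"y":-0.2,"z":4,"yaw":0},{"x":0,"y":-0.2,"z":4,"yaw":0},{"x":0,"y":-0.2,"z":4,"yaw":0},{"x":0,"y":-0.2,"z":3,"yaw":0},{"x":0,"y":0,"z":2,"yaw":0},{"x":0,"y":0,"z":0,"yaw":0}])

```text
clock: 10.3
position: [0.5119, -0.0665, 0.0642]
orientation: [155.1, 86.3, 63.4]
wrist_force: [-1.5, 0.2, 4.6]
opening: -0.0004
```

```bash
python3 - <<'E'
from h import *
a=grab_frame("wrist")[:,:,::-1]
cv2.imwrite("pics/w4.png",a)
for Y in (-.0245,-.03,-.035,-.04,-.045):print(Y,proj("wrist",[.459,Y,.039]).round(),proj("wrist",[.562,Y,.039]).round(),proj("wrist",[.510,Y,.0125]).round())
E
```

```text
-0.0245 [188. 181.] [418. 173.] [303. 167.]
-0.03 [189. 193.] [418. 185.] [303. 177.]
-0.035 [191. 204.] [417. 195.] [304. 186.]
-0.04 [192. 214.] [417. 206.] [304. 195.]
-0.045 [193. 225.] [416. 216.] [304. 204.]
```

View pics/w4.png

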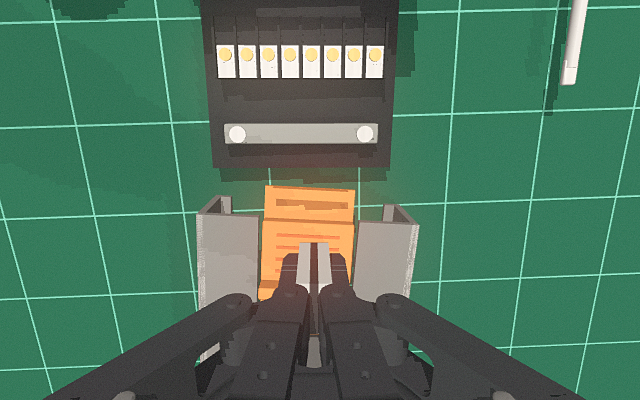

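The shelf end is at row 167 (y ≈ −0.0245 as expected) and the cover's open end is at row 215 (y ≈ −0.040), about 15 mm clear. The tongue's tip is only a few mm clear, so I push 8 mm more and then lift off.

>>> move_arm(motion=[{"x":0.3,"y":0,"z":2,"yaw":0},{"x":0.1,"y":0,"z":3,"yaw":0},{"x":0,"y":0,"z":3,"yaw":0},{"x":0,"y":0,"z":3,"yaw":0},{"x":0,"y":0,"z":2,"yaw":0},{"x":0,"y":0,"z":0,"yaw":0},{"x":0,"y":0,"z":-2,"yaw":0},{"x":0,"y":0,"z":-1,"yaw":0}])

```text
clock: 11.35
position: [0.513, -0.0761, 0.0643]
orientation: [152.7, 86.1, 61.0]
wrist_force: [-0.6, -2.9, 3.2]
opening: -0.0001
```

>>> move_arm(motion=[{"x":-1,"y":0,"z":0,"yaw":0},{"x":-2,"y":0,"z":0,"yaw":0},{"x":-2,"y":0,"z":0,"yaw":0},{"x":-3,"y":0,"z":0,"yaw":0},{"x":-5,"y":0,"z":0,"yaw":0},{"x":-10,"y":0,"z":0,"yaw":0},{"x":-15,"y":0,"z":0,"yaw":0},{"x":-15,"y":0,"z":0,"yaw":0}])

```text
clock: 12.35
position: [0.5105, -0.079, 0.1194]
orientation: [154.7, 86.1, 63.1]
wrist_force: [0.8, -0.5, 0.3]
opening: 0.0001
```

>>> move_arm(motion=[{"x":-20,"y":15,"z":-15,"yaw":0},{"x":-20,"y":15,"z":-15,"yaw":0},{"x":-20,"y":15,"z":-15,"yaw":0},{"x":-20,"y":15,"z":-15,"yaw":0},{"x":-20,"y":15,"z":-15,"yaw":0},{"x":-10,"y":15,"z":-15,"yaw":0},{"x":0,"y":0,"z":0,"yaw":0},{"x":0,"y":0,"z":0,"yaw":0}])

```text
clock: 13.35
position: [0.6017, 0.0029, 0.2506]
orientation: [149.1, 86.0, 57.4]
wrist_force: [-0.5, 0.5, 0.5]
opening: 0.0003
```

```bash
python3 - <<'E'
from h import *
s=read_state();print(s["position"],s["wrist_force"])
a=grab_frame("wrist")[:,:,::-1]; b=grab_frame("scene")[:,:,::-1]
c=cv2.resize(b[130:330,120:420],None,fx=2.13,fy=2.13)
w=640; c=c[:,:w]; c=cv2.copyMakeBorder(c,0,0,0,w-c.shape[1],0)
cv2.imwrite("pics/w5.png",cv2.resize(np.vstack([a,c]),None,fx=.72,fy=.72))
np.save("pw.npy",[camera_params("wrist")],allow_pickle=True)
E
```

```text
[0.60165974 0.00294929 0.25061454] [-0.50961287  0.51390276  0.54015738]
```

View pics/w5.png

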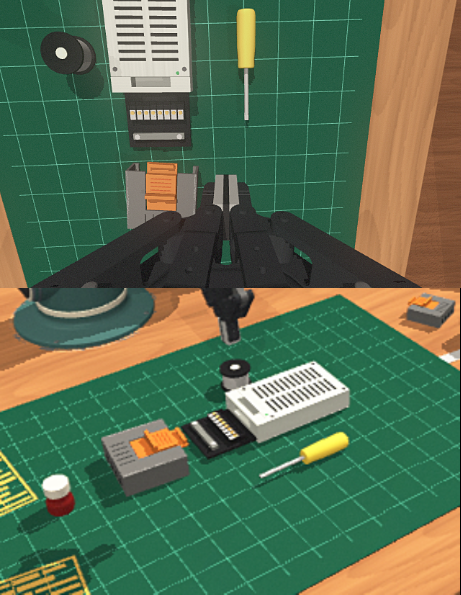

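The cover stands flat in front of the shelf, with the tab sprung up and the pot, driver and reel in place. I check the gap numerically: roof corners at about (126,168) and (198,166), shelf end at about (160,147), divided by 0.72. Then I hand in.

```bash
python3 - <<'E'
from h import *
a=ray("wrist",(126/.72,168/.72),.039);b=ray("wrist",(198/.72,166/.72),.039);e=ray("wrist",(160/.72,147/.72),.0125)
print(a,b,e,"gap",e[1]-(a+b)[1]/2, "pot",ray("scene",(120+58/.72/2.13,130+(483-288)/.72/2.13),.051))
print(sign_off())
E
```

```text
[ 0.46388728 -0.0472343   0.039     ] [ 0.56790082 -0.04890132  0.039     ] [ 0.5090291  -0.02509207  0.0125    ] gap 0.022975745643734287 pot [ 0.52801034 -0.23796071  0.051     ]
the job is handed in; nothing more can be done
None
```

The cover is off the supply and standing on the mat in front of the shelf, and the job is handed in. I pressed the orange tab in about 4.7 mm at about 9 N with the shut fingertips. I then held it in and slid the cover straight off along the supply, and lifted the arm clear.

- **Gap:** the cover's open end measures about 23 mm past the shelf end, inside the 5 cm limit. The tab has sprung back up.
- **Alignment:** the cover looks flat and straight in the last pictures.
- **Other objects:** the pot measures within about 2 mm of its first position, which is within measuring error. The screwdriver and solder reel look unmoved by eye; I did not measure them again.
- **Forces and time:** wrist forces read between moves stayed below about 15 N. The clock was at about 13.5 s of the 40 s allowed.
- **Tool tilt:** the tool leaned about 4° while pushing. The pictures show no sign that this affected the cover.

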